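Put the kaleidoscopes on show in the counter showcase

ROBOT

A 6-joint arm with a two-finger parallel gripper is mounted at the origin on the work surface. World frame = base frame: x ahead of the robot, y to its left, z up, the work surface at z = 0. Lengths are in m, angles in degrees, forces in N, time in s.
With the tool pointing down it reaches from about 0.25 to 0.725 m from the base axis. Payload 9.7 kg.
Tool frame: the origin (TCP) lies midway between the tips of the shut fingers; the grasp point (between the pads) lies 19 mm behind it; z points along the fingers, y is the line along which they close (so a half turn about z gives the same grasp; the last joint's range is limited). The gripper opens to 85 mm and grips with 20 to 120 N. Pads are 22 mm wide; open, the fingers measure 114 mm over their backs; the gripper's body (76 mm by 85 mm) begins 54 mm behind the grasp point. The pads swing forward as they close: fully open they stand 13 mm farther back than shut.
Start: joints at [70.417, 4.979, 10.078, 95.1, 0, 90], TCP at [0.184, 0.518, 0.231] pointing down, gripper open.
Joint ranges: [-179.16, 179.16], [-48.56, 103.87], [-65.8, 70.77], [-126.05, 130.52], [-82.76, 87.17], [-180, 180]. Speed limits (degrees/s): [127.2, 127.2, 147.25, 180, 180, 180].

INTERFACE

Orientations are given as [roll, pitch, yaw] about the fixed x, y, z axes, in that order (R = Rz(yaw) Ry(pitch) Rx(roll)).
In Python, from workcell import readout, imaging, bot, spotter gives the robot as it stands.
- The arm moves only by the shell command python3 -m jog 'ROWS' [FORCE]. ROWS is JSON, a list of rows, each an object with "rotation": the turn, a rotation vector about the world's x, y, z in degrees, a list of three; "translation": the shift along the world's x, y, z in mm, a list of three; "grip": the finger opening in mm, from 0 to 85.4. In form: [{"rotation": [wx, wy, wz], "translation": [dx, dy, dz], "grip": grip}, ...]. A call has 1 to 20 rows; each row is the pose to reach, as a shift and turn from the pose commanded when the call began; what a row does not reach only later rows make up. A row lasts 1/10 s, in which the tool goes at most 50 mm and 8.59 degrees, less where a joint would pass 70% of its speed; a pose out of reach is approached as far as the arm can. A call with a gripper value outside its range is refused whole. The fingers move at their own pace and stop on an object; FORCE is the grip in N (left out, the last holds). Time passes only in rows, so rows that repeat a pose let the fingers close. It gives the time, the measured TCP pose, the force, the opening and the grip force at its end, in the units of the state.
- readout.get_obs(): the state, without advancing time (a new reading comes with each control period).
- imaging.camera(name): name is "side" or "top"; returns (picture, depth): 400x640x3 uint8, red, green, blue; 400x640 float32, m along the optical axis (not along the pixel's ray), 0 where there is no reading.
- imaging.camera_info(name): a dict with "vertical_fov" (degrees; the focal length in pixels is half the picture's height over the tangent of half this angle, whatever the lens; pixels are square), "cx", "cy" (the principal point, pixels), "extrinsics" (4x4, takes a point from camera to world coordinates). Camera axes: x right, y down, z forward; pixel columns grow to the right and rows downward; lengths in m; the calibration is good to about 2 mm. A picture is of the moment at which its call begins. camera_info takes no time and is no camera call.
- bot.job_done(): hands the job in; it is judged then, once.
Trained networks look in the newest picture that a camera, given by its name, has taken for a name from the list of things; names that differ only in an ending like _2 or _b are one class to them, and where a whole thing is asked for, a point or a joint stands for the part that bears it (a point fixed in the world has none). Each returns a list of dicts, best first, with "confidence" (0 to 1); they miss things now and then, are a little off and sometimes report something else, mostly with a low value. They report only what shows in the picture. A call takes as long as a camera call. They do not tell look-alikes from the thing itself.
- spotter.spot_in(camera, target): "box" ([centre column, centre row, width, height] in pixels, round what is visible of it).
- spotter.mark_of(camera, target): "uv" ([column, row] in pixels: a listed point, or the origin of a listed thing).
The state is a dict: "time": time; "q": joint angles; "qd": joint speeds; "joint_efforts": joint torques, N m; "ee_pos": TCP position; "tcp_rot": TCP orientation; "wrist_force": force on the tool from outside, world axes, zero at the start; "torque": the same for the moment, N m; "opening": finger opening in m; "grasp_force": force on a finger pad.
Only numpy, scipy, OpenCV 4.12 (cv2) and the standard library are available. Lean on these libraries where they do the work, as an engineer would, in place of code of your own. Each camera call takes 0.05 s, during which the arm holds its last target. There are 200 camera calls.

TASK

Put the brass kaleidoscopes that are lying on the table on show in the counter showcase: slide its clear cover fully back, press each kaleidoscope down into a pair of clips of its own until both sprung jaws have snapped over the barrel and it lies level on the seats, and when all of them are in, slide the cover fully shut again. Leave the other goods on the table where they stand.

Things in the scene. Friction and masses are not known exactly. Their poses are not given: they have to be found in the camera images.
- showcase: Counter showcase fixed to the table, clear walls 76 mm high, aluminium edges. Origin on the table under the middle of the front bay; +x points from the front bay (robot side) to the rear bay. Outside faces at x = -96 and +262, y = +-188 mm; floor 10 mm up. The front bay (inside x = -90 to +86 mm) holds four pairs of clips in a row along y; the rear bay lies under a fixed pane.
- cover (a joint): Opening of the clear sliding cover over the front bay, m: 0 closed on its front stop; 0.165 fully open on its rear stop, over the rear bay (front bay then free from x = -90 to +70 mm). Slides level along the showcase's +x, stays where left, about 2 N of friction plus 4 N per m/s. Its underside is 79.5 mm above the table, its top face 84.5 mm.
- cover_grip (a point): Middle of the top edge of the cover's pull, an upright aluminium fin 10 mm thick (along the showcase's x), 90 mm long (along y) and 30 mm tall, standing on the cover, 21 mm behind its front edge. The fin's top is 114.5 mm above the table. Moves with the cover.
- place1 (a point): Clip pair 1 of 4, counted from the showcase's -y side, 76 mm apart: the point where the middle of a seated kaleidoscope's axis lies, 46 mm above the table; x (the showcase's) runs along the kaleidoscope, y across. Two aluminium fork clips, 12 mm thick, are centred 34 mm either side of this point along x, with free space down to the floor between them.
- place2 (a point): Clip pair 2, as pair 1. Each fork clip of a pair has a flat seat 11 mm below this point, a fixed prong on the -y side and, hinged on the +y side, a sprung steel jaw with a small black roller; the lead-ins of prong and jaw open upwards to a mouth 33 mm wide, topping out 28 mm above this point.
- place3 (a point): Clip pair 3, as pair 1. Pressed straight down, a barrel pushes the jaws about 5 mm aside (some 7 to 9 N per clip, 14 to 18 N for the pair) and they snap shut over it when it is down on the seats; a pull up of a few newtons per clip takes it out again. Any kaleidoscope fits any pair, either way round.
- place4 (a point): Clip pair 4, as pair 1, the last on the showcase's +y side.
- kaleidoscope1: Kaleidoscope: a brass barrel 22 mm in diameter with a dark wooden hexagonal cap 30 mm across flats, 18 mm long, on each end; 131 mm long in all, 96 mm of it bare barrel, about 120 g. Origin at its middle on its axis, own x along the axis; lying on a cap's flat its axis is 15 mm above the surface. May be absent (None).
- kaleidoscope2: Same as kaleidoscope1. May be absent (None).
- kaleidoscope3: Same as kaleidoscope1. May be absent (None).
- kaleidoscope4: Same as kaleidoscope1. May be absent (None).
- vase: Bystander, loose: blue-clear glass bud vase, 90 mm wide, 150 mm tall. Origin at the centre of its underside.
- keg: Bystander, loose: small wooden keg with brass hoops, 86 mm across, 110 mm tall. Origin at the centre of its underside.
- jug: Bystander, loose: white ceramic mug-shaped jug, 76 mm across, 72 mm tall, with a handle. Origin at the centre of its underside.
- matchbooks: Bystander, loose: stack of four matchbooks, 52 x 40 x 28 mm. Origin at the centre of its underside.
- toywagon: Bystander, loose: yellow toy wagon with red wheels, 90 x 46 x 48 mm. Origin at the centre of its underside.
- jar: Bystander, loose: glass jar with a steel lid, 66 mm across, 100 mm tall. Origin at the centre of its underside.
- giftbox: Bystander, loose: flat cardboard gift box, 110 x 70 x 18 mm. Origin at the centre of its underside.
Things that resemble listed ones, but are neither listed nor needed, are in the scene too. What is shaped like the kaleidoscope2 but green or pink is not meant.

How it is judged:
By the outcome, as a careful person would: the job done as asked, in the order asked, and still so for the second after the job is handed in, with the robot touching nothing.
Of kaleidoscope1, kaleidoscope2, kaleidoscope3, kaleidoscope4 only 3 to 4 are there at a start; the rules pass over those that are not, and their reading is None.
At some moment in a run one of kaleidoscope1, kaleidoscope2, kaleidoscope3, kaleidoscope4 may be knocked a few centimetres aside while the robot is not near it.
Once in a run the grip may slacken for a moment while it holds something.
It also fails if it takes over 200 s, if anything falls off the work surface, if the arm or the gripper's body presses on something with over 40 N, if the wrist force passes 120 N, or if a joint passes its speed limit or range.

## Working session

There is one attempt and no reset: what is moved stays moved. The work goes in short steps, Python scripts to look and compute and a shell command to move; the robot and the scene stay as the last step left them, time stands still between calls to the robot, and variables do not carry over. Pictures are saved under pics/ and viewed, at most 14 in all, crops included, and the job is handed in when it is done.

```bash
mkdir -p pics; cat > h.py <<'E'
import numpy as np, cv2
from workcell import readout, imaging, bot, spotter
def shot(cam,name=None):
    im,d=imaging.camera(cam)
    if name: cv2.imwrite(f'pics/{name}.png',im[:,:,::-1])
    return im,d
def K(cam):
    i=imaging.camera_info(cam); f=200/np.tan(np.radians(i['vertical_fov']/2)); return f,i['cx'],i['cy'],np.array(i['extrinsics'])
def ray(cam,uv,z):
    f,cx,cy,T=K(cam); v=T[:3,:3]@np.array([(uv[0]-cx)/f,(uv[1]-cy)/f,1]); o=T[:3,3]
    return o+v*(z-o[2])/v[2]
def cloud(cam,d):
    f,cx,cy,T=K(cam); v,u=np.mgrid[:400,:640]
    p=np.stack([(u-cx)/f*d,(v-cy)/f*d,d],-1)@T[:3,:3].T+T[:3,3]
    p[d==0]=np.nan; return p
E
python3 - <<'E'
from h import *
for c in('top','side'):
    shot(c,c+'0'); print(c,K(c))
o=readout.get_obs(); print(o['ee_pos'],o['tcp_rot'],o['opening'])
for n in ['kaleidoscope1','cover_grip','place1','place2','place3','place4']:
    for r in spotter.mark_of('top',n): print(n,r)
E
```

```text
top (np.float64(478.7154781663323), 313.7338136856544, 188.53671060198806, array([[ 0.01666493, -0.9986075 ,  0.05005333,  0.40139076],
       [-0.99964589, -0.01767912, -0.01988818,  0.1155282 ],
       [ 0.02074539, -0.04970417, -0.99854851,  1.39590005],
       [ 0.        ,  0.        ,  0.        ,  1.        ]]))
side (np.float64(420.9728768993937), 316.1248655275647, 198.8108093802406, array([[ 0.74347525, -0.45164056,  0.49321937, -0.15666444],
       [-0.66849523, -0.48100928,  0.567225  , -0.6379083 ],
       [-0.01893873, -0.75143255, -0.65953806,  0.94165675],
       [ 0.        ,  0.        ,  0.        ,  1.        ]]))
[0.18428091 0.51798158 0.23067287] [-1.79931461e+02 -1.24567516e-03  1.60415153e+02] 0.08554007468981888
kaleidoscope1 {'uv': [412.9, 251.3], 'confidence': 0.79}
kaleidoscope1 {'uv': [265.4, 151.5], 'confidence': 0.78}
kaleidoscope1 {'uv': [229.2, 295.5], 'confidence': 0.74}
kaleidoscope1 {'uv': [201.1, 153.5], 'confidence': 0.69}
kaleidoscope1 {'uv': [310.9, 191.4], 'confidence': 0.62}
cover_grip {'uv': [425.7, 190.4], 'confidence': 0.74}
```

View pics/top0.png

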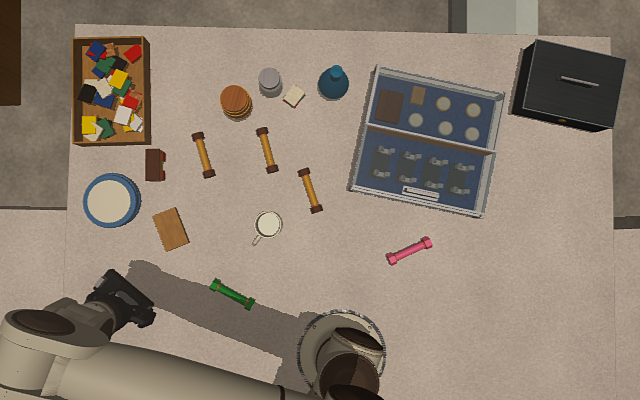

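View pics/side0.png

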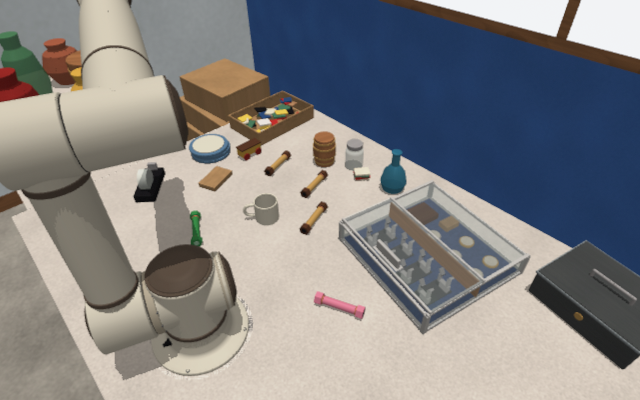

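Top view: three brass kaleidoscopes at about (202,154), (266,151), (311,190); showcase at (425,140) with the fin at (420,190). The side view confirms three brass ones, and green and pink are decoys.

```bash
cat >> h.py <<'E'
def brass(im,d,cam='top',zmax=0.06,box=None):
    p=cloud(cam,d); hsv=cv2.cvtColor(im,cv2.COLOR_RGB2HSV)
    m=((hsv[...,0]>10)&(hsv[...,0]<28)&(hsv[...,1]>120)&(hsv[...,2]>90)).astype(np.uint8)
    n,l,s,c=cv2.connectedComponentsWithStats(m); out=[]
    for i in range(1,n):
        if 120<s[i,4]<1000:
            uv=np.argwhere(l==i)[:,::-1].astype(np.float32); (c0,wh,a)=cv2.minAreaRect(uv)
            if max(wh)<2*min(wh): continue
            q=cv2.boxPoints((c0,wh,a)); q=q if np.linalg.norm(q[0]-q[1])<np.linalg.norm(q[1]-q[2]) else np.roll(q,-1,0)
            z=np.nanmedian(p[l==i][:,2]); A=ray(cam,(q[0]+q[1])/2,z-.003);B=ray(cam,(q[2]+q[3])/2,z-.003)
            dv=B-A; out.append((np.round(uv.mean(0)),np.round((A+B)/2*1000,1),round(float(z)*1000,1),round(float(np.linalg.norm(dv))*1000,1),round(float(np.degrees(np.arctan2(dv[1],dv[0])))%180,1)))
    return out
E
python3 - <<'E'
from h import *
im,d=shot('top')
for b in brass(im,d): print(b)
p=cloud('top',d); z=p[...,2]
roi=np.zeros((400,640),bool); roi[60:225,340:510]=1
for lo,hi in((.104,.125),(.065,.095)):
    m=roi&(z>lo)&(z<hi); print(lo,m.sum())
    if m.sum()>5:
        q=(p[m][:,:2]*1000).astype(np.float32); r=cv2.minAreaRect(q); print(r,np.median(z[m]),q.mean(0)); print(cv2.boxPoints(r))
m=(roi&(z>.104)&(z<.125)); print(np.argwhere(m).min(0),np.argwhere(m).max(0))
crop=cv2.resize(im[60:225,340:510,::-1],None,fx=3.5,fy=3.5,interpolation=cv2.INTER_CUBIC); cv2.imwrite('pics/c1.png',crop)
E
```

```text
(array([87., 66.], dtype=float32), array([821.5, 745.2,   2.4]), 5.4, 112.7, 2.3)
(array([267., 149.], dtype=float32), array([581.1, 225.7,  21.4]), 24.4, 88.7, 17.1)
(array([203., 154.], dtype=float32), array([563.4, 408.4,  21.5]), 24.5, 88.3, 18.1)
(array([310., 190.], dtype=float32), array([466.1,  99.8,  21.6]), 24.6, 88.2, 19.4)
0.104 132
((459.9494934082031, -202.1481170654297), (90.506103515625, 9.918725967407227), 79.01892852783203) 0.11409245815338764 [ 459.91708 -200.86263]
[[ 446.4609  -245.6279 ]
 [ 456.19803 -247.51727]
 [ 473.43808 -158.66833]
 [ 463.70096 -156.77896]]
0.065 17210
((618.38623046875, -188.26730346679688), (470.7314147949219, 365.5613098144531), 78.81400299072266) 0.080003701219021 [ 608.4335  -230.03827]
[[ 393.41827  -383.7032  ]
 [ 752.03485  -454.62012 ]
 [ 843.3542      7.168579]
 [ 484.7376     78.08551 ]]
[188 405] [197 438]
```

View pics/c1.png

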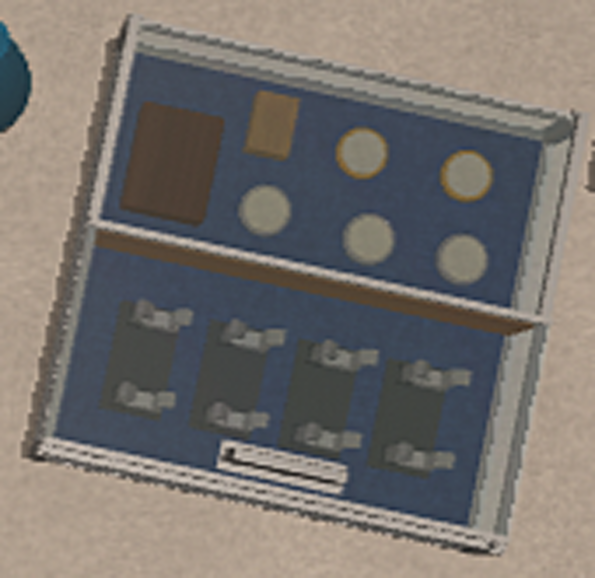

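The crop shows the closed cover, the fin at the front, and four empty clip pairs in the front bay. Next I get the showcase frame from the depth.

```bash
python3 - <<'E'
from h import *
im,d=shot('top'); p=cloud('top',d)*1000
y=np.radians(-10.96); ex=np.array([np.cos(y),np.sin(y)]); ey=np.array([-ex[1],ex[0]])
q=p[60:225,340:510].reshape(-1,3); q=q[(q[:,2]>70)&(q[:,2]<92)]
X=(q[:,:2]-[460,-202])@ex; Y=(q[:,:2]-[460,-202])@ey
k=(Y<215)
print(np.percentile(X[k],[0,.3,1,50,99,99.7,100]).round(1)); print(np.percentile(Y[k],[0,.3,1,99,99.7,100]).round(1))
for x0,x1 in((-15,60),(100,250)):
    s=k&(X>x0)&(X<x1); print(Y[s].min(),Y[s].max(), np.sort(Y[s])[[20,-20]])
h=np.histogram(Y,bins=np.arange(-200,260,4)); print(h[0])
h=np.histogram(X,bins=np.arange(-40,360,4)); print(h[0])
E
python3 -m jog '[{"rotation":[0,0,-8],"translation":[18,-46,0],"grip":60},{"rotation":[0,0,-16],"translation":[35,-90,0],"grip":45},{"rotation":[0,0,-24],"translation":[52,-135,0],"grip":45},{"rotation":[0,0,-32],"translation":[70,-180,0],"grip":45},{"rotation":[0,0,-40],"translation":[87,-225,0],"grip":45},{"rotation":[0,0,-48],"translation":[104,-270,0],"grip":45},{"rotation":[0,0,-56],"translation":[121,-315,0],"grip":45},{"rotation":[0,0,-64],"translation":[138,-360,0],"grip":45},{"rotation":[0,0,-72],"translation":[155,-405,0],"grip":45},{"rotation":[0,0,-80],"translation":[172,-450,0],"grip":45},{"rotation":[0,0,-81.4],"translation":[189,-495,0],"grip":45},{"rotation":[0,0,-81.4],"translation":[206,-540,0],"grip":45},{"rotation":[0,0,-81.4],"translation":[224,-585,0],"grip":45},{"rotation":[0,0,-81.4],"translation":[241,-630,0],"grip":45},{"rotation":[0,0,-81.4],"translation":[258,-675,0],"grip":45},{"rotation":[0,0,-81.4],"translation":[275.7,-720,0],"grip":45},{"rotation":[0,0,-81.4],"translation":[275.7,-720,0],"grip":45},{"rotation":[0,0,-81.4],"translation":[275.7,-720,0],"grip":45},{"rotation":[0,0,-81.4],"translation":[275.7,-720,0],"grip":45}]' 60; python3 -c "
from h import *
o=readout.get_obs();print(o['q'],o['ee_pos'],o['tcp_rot'],o['wrist_force'])"
```

```text
[-31.  -27.2 -24.6 137.8 327.4 330.4 333.3]
[-191.9 -188.7 -186.4  185.1  187.2  189.2]
-190.29076116140044 188.31300186735808 [-187.24414091  187.1848001 ]
-191.86284562847678 188.03012289170775 [-189.14768479  187.02208568]
[  0   0  81 190 204 167 166 170 166 173 164 167 174 163 156 176 176 155
 164 176 166 175 161 172 167 175 160 174 164 170 174 162 169 173 177 164
 181 146 151 168 160 161 174 162 158 168 147 174 150 171 165 152 172 172
 168 160 164 165 170 157 169 162 164 172 167 175 172 171 170 161 182 168
 170 165 166 169 177 163 180 171 168 173 162 178 169 164 170 167 181 162
 167 173 176 162 174 181 199  11   0   0   0   0   0   0   0   0   0   0
   0   0   0   0   0   0]
[  0   0  22 165 219 198 192 199 193 146 150 151 200 191 203 186 197 196
 198 192 197 202 194 193 192 197 200 188 197 193 198 190 201 187 198 193
 191 202 186 196 202 192 191 189 195 199 200 189 194 196  91 161 164 178
 173 156 174 164 160 187 158 163 168 145 168 151 167 163 159 173 158 172
 181 163 176 163 170 169 155 181 151 176 164 162 162 160 162 160 158 156
 162 159 127  10   0   0   0   0   0]
time: 2.4
ee_pos: [0.4598, -0.2011, 0.2315]
tcp_rot: [-180.0, -0.0, 79.0]
wrist_force: [0.4, 0.4, 0.1]
opening: 0.0449
grasp_force: 0.0
[-2.36299382e+01 -1.61861940e+00  3.34661458e+00  9.49696793e+01
  1.11342295e-02  7.73307141e+01] [ 0.45977455 -0.20109627  0.2314997 ] [-1.79998105e+02 -1.18380938e-02  7.90393470e+01] [0.35519392 0.40597884 0.13722209]
```

```bash
python3 -m jog '[{"rotation":[0,0,0],"translation":[0,-1,-40],"grip":45},{"rotation":[0,0,0],"translation":[0,-1,-80],"grip":45},{"rotation":[0,0,0],"translation":[0,-1,-110],"grip":40},{"rotation":[0,0,0],"translation":[0,-1,-130],"grip":35},{"rotation":[0,0,0],"translation":[0,-1,-136],"grip":30},{"rotation":[0,0,0],"translation":[0,-1,-136],"grip":5},{"rotation":[0,0,0],"translation":[0,-1,-136],"grip":5},{"rotation":[0,0,0],"translation":[0,-1,-136],"grip":5},{"rotation":[0,0,0],"translation":[0,-1,-136],"grip":5},{"rotation":[0,0,0],"translation":[0,-1,-136],"grip":5}]' 40
```

```text
time: 3.4
ee_pos: [0.4606, -0.2022, 0.0965]
tcp_rot: [179.9, -0.1, 79.0]
wrist_force: [0.3, 5.7, 1.5]
opening: 0.009
grasp_force: 44.0
```

```bash
python3 -m jog '[{"rotation":[0,0,0],"translation":[10,-1.9,0],"grip":5},{"rotation":[0,0,0],"translation":[25,-4.8,0],"grip":5},{"rotation":[0,0,0],"translation":[42,-8.1,0],"grip":5},{"rotation":[0,0,0],"translation":[60,-11.6,0],"grip":5},{"rotation":[0,0,0],"translation":[78,-15.1,0],"grip":5},{"rotation":[0,0,0],"translation":[96,-18.6,0],"grip":5},{"rotation":[0,0,0],"translation":[114,-22.1,0],"grip":5},{"rotation":[0,0,0],"translation":[130,-25.2,0],"grip":5},{"rotation":[0,0,0],"translation":[145,-28.1,0],"grip":5},{"rotation":[0,0,0],"translation":[155,-30,0],"grip":5},{"rotation":[0,0,0],"translation":[161,-31.2,0],"grip":5},{"rotation":[0,0,0],"translation":[163.5,-31.7,0],"grip":5},{"rotation":[0,0,0],"translation":[163.5,-31.7,0],"grip":5},{"rotation":[0,0,0],"translation":[163.5,-31.7,0],"grip":5}]'
```

```text
time: 4.8
ee_pos: [0.6202, -0.2337, 0.0965]
tcp_rot: [-179.6, -0.0, 79.0]
wrist_force: [-21.3, 7.7, 11.2]
opening: 0.0091
grasp_force: 45.5
```

```bash
python3 -m jog '[{"rotation":[0,0,0],"translation":[0,0,0],"grip":30},{"rotation":[0,0,0],"translation":[-1,0,0],"grip":40},{"rotation":[0,0,0],"translation":[-1,0,0],"grip":40},{"rotation":[0,0,0],"translation":[-1,0,50],"grip":45},{"rotation":[0,0,8.5],"translation":[-1,0,100],"grip":50},{"rotation":[0,0,17],"translation":[-11,20,140],"grip":50},{"rotation":[0,0,25.5],"translation":[-31,50,140],"grip":50},{"rotation":[0,0,34],"translation":[-51,90,140],"grip":50},{"rotation":[0,0,42.5],"translation":[-66,130,140],"grip":50},{"rotation":[0,0,51],"translation":[-82,170,140],"grip":50},{"rotation":[0,0,59.5],"translation":[-98,210,140],"grip":50},{"rotation":[0,0,68],"translation":[-114,250,140],"grip":50},{"rotation":[0,0,76.5],"translation":[-130,285,140],"grip":50},{"rotation":[0,0,85],"translation":[-145,310,140],"grip":50},{"rotation":[0,0,93.5],"translation":[-157,334,140],"grip":50},{"rotation":[0,0,102],"translation":[-157,334,140],"grip":50},{"rotation":[0,0,110.5],"translation":[-157,334,140],"grip":50},{"rotation":[0,0,119.5],"translation":[-157,334,140],"grip":50},{"rotation":[0,0,119.5],"translation":[-157,334,140],"grip":50}]'
python3 - <<'E'
from h import *
im,d=shot('top','t1'); p=cloud('top',d)*1000
o=readout.get_obs(); print(o['ee_pos'],o['tcp_rot'],o['q'])
y=np.radians(-10.96); ex=np.array([np.cos(y),np.sin(y)]); ey=np.array([-ex[1],ex[0]]); O=np.array([460,-202])+67.8*ex-.6*ey
q=p[60:225,340:510]; X=(q[...,:2]-O)@ex; Y=(q[...,:2]-O)@ey; Z=q[...,2]
m=(Z>104)&(Z<125); print('fin',X[m].mean(),X[m].min(),X[m].max(),Y[m].min(),Y[m].max())
m=(Z>30)&(Z<84)&(X>-75)&(X<65)&(abs(Y)<170)
n,l,s,c=cv2.connectedComponentsWithStats(m.astype(np.uint8))
for i in range(1,n):
    if s[i,4]>5: k=l==i; print(s[i,4],X[k].mean().round(1),X[k].min().round(1),X[k].max().round(1),'Y',Y[k].mean().round(1),Y[k].min().round(1),Y[k].max().round(1),'Z',Z[k].max().round(1))
for b in brass(im,d): print(b)
c=cv2.resize(im[60:225,340:510,::-1],None,fx=3.5,fy=3.5,interpolation=cv2.INTER_CUBIC); cv2.imwrite('pics/c2.png',c)
E
```

```text
time: 6.7
ee_pos: [0.4667, 0.0996, 0.2356]
tcp_rot: [-180.0, 0.0, -161.3]
wrist_force: [0.6, -0.9, -0.6]
opening: 0.0499
grasp_force: 0.0
[0.46671033 0.09949925 0.23557596] [-1.79988486e+02  4.15509385e-02 -1.61611604e+02] [ 1.20389602e+01 -4.91061807e+00  6.63028345e-01  9.55310770e+01
 -6.84819409e-03 -6.34943381e+00]
fin 91.2764236553066 86.81971048935883 97.64652271925513 -44.48416488261145 44.191741660907965
84 34.4 27.9 42.1 Y 112.1 90.9 133.8 Z 78.2
90 34.1 27.7 41.3 Y 35.9 14.5 58.5 Z 80.9
90 34.1 28.3 41.9 Y -39.5 -60.8 -18.3 Z 78.6
93 33.9 28.5 40.7 Y -116.4 -137.8 -94.1 Z 76.6
86 -33.2 -38.7 -26.0 Y 111.7 91.2 134.4 Z 77.4
83 -33.4 -40.2 -27.1 Y 37.5 14.9 57.7 Z 79.2
90 -34.0 -40.7 -26.9 Y -39.0 -61.3 -17.7 Z 76.0
94 -34.0 -41.9 -27.3 Y -115.4 -136.6 -92.0 Z 77.1
(array([87., 66.], dtype=float32), array([821.4, 745. ,   2.8]), 5.8, 112.7, 2.3)
(array([267., 149.], dtype=float32), array([581.1, 225.8,  21.2]), 24.2, 88.7, 16.6)
(array([203., 154.], dtype=float32), array([563.4, 408.3,  21.8]), 24.8, 88.3, 18.1)
```

View pics/c2.png

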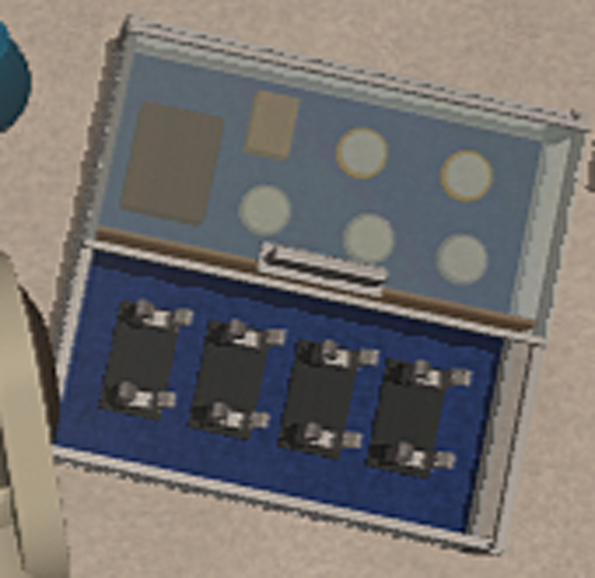

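The cover is open: the fin sits at x = 91, which matches a front edge at +70. The clips are centred where expected and all four pairs are empty. Now I check kaleidoscope 3 from the side, then grasp it.

```bash
python3 - <<'E'
from h import *
im,d=shot('side')
for b in brass(im,d,'side'): print(b)
for r in spotter.mark_of('side','kaleidoscope1'): print(r,ray('side',r['uv'],.015)*1000)
E
```

```text
(array([329., 157.], dtype=float32), array([724.5, 286.4,  39.1]), 42.1, 169.3, 30.4)
(array([  9., 199.], dtype=float32), array([-284.8, 2037.1, -693. ]), -690.0, 103.5, 2.1)
(array([315., 216.], dtype=float32), array([473.5,  96.4,  22.8]), 25.8, 93.5, 19.5)
{'uv': [338.5, 306.4], 'confidence': 0.89} [ 296.89691249 -193.63738444   15.        ]
{'uv': [195.2, 228.8], 'confidence': 0.82} [167.41868828 311.47727399  15.        ]
{'uv': [314.1, 216.6], 'confidence': 0.76} [474.18853076  99.6014516   15.        ]
{'uv': [315.3, 182.1], 'confidence': 0.68} [593.42156424 226.8752475   15.        ]
{'uv': [278.6, 162.2], 'confidence': 0.53} [572.50115525 407.83861049  15.        ]
```

```bash
python3 -m jog '[{"rotation":[0,0,0.8],"translation":[-1,0,-45],"grip":46},{"rotation":[0,0,0.8],"translation":[-1,0,-90],"grip":46},{"rotation":[0,0,0.8],"translation":[-1,0,-135],"grip":46},{"rotation":[0,0,0.8],"translation":[-1,0,-175],"grip":46},{"rotation":[0,0,0.8],"translation":[-1,0,-210],"grip":46},{"rotation":[0,0,0.8],"translation":[-1,0,-228],"grip":46},{"rotation":[0,0,0.8],"translation":[-1,0,-235],"grip":40},{"rotation":[0,0,0.8],"translation":[-1,0,-235],"grip":15},{"rotation":[0,0,0.8],"translation":[-1,0,-235],"grip":15},{"rotation":[0,0,0.8],"translation":[-1,0,-235],"grip":15},{"rotation":[0,0,0.8],"translation":[-1,0,-235],"grip":15},{"rotation":[0,0,0.8],"translation":[-1,0,-235],"grip":15}]' 60
```

```text
time: 8.05
ee_pos: [0.4661, 0.0996, 0.0011]
tcp_rot: [-180.0, 0.1, -160.7]
wrist_force: [-0.3, 0.2, 5.1]
opening: 0.02
grasp_force: 59.2
```

```bash
python3 -m jog '[{"rotation":[0,0,0],"translation":[0,0,25],"grip":15},{"rotation":[0,0,0],"translation":[0,0,65],"grip":15},{"rotation":[0,0,0],"translation":[0,0,110],"grip":15},{"rotation":[0,0,-4],"translation":[5,-12,145],"grip":15},{"rotation":[0,0,-8],"translation":[15,-38,150],"grip":15},{"rotation":[0,0,-13],"translation":[28,-70,150],"grip":15},{"rotation":[0,0,-18],"translation":[41,-102,150],"grip":15},{"rotation":[0,0,-23],"translation":[54,-134,150],"grip":15},{"rotation":[0,0,-27],"translation":[67,-166,150],"grip":15},{"rotation":[0,0,-30.2],"translation":[77,-190,150],"grip":15},{"rotation":[0,0,-30.2],"translation":[82,-203,150],"grip":15},{"rotation":[0,0,-30.2],"translation":[82,-203,130],"grip":15},{"rotation":[0,0,-30.2],"translation":[82,-203,120],"grip":15},{"rotation":[0,0,-30.2],"translation":[82,-203,120],"grip":15}]'
python3 - <<'E'
from h import *
im,d=shot('top','t2')
c1=cv2.resize(im[100:230,340:510,::-1],None,fx=3,fy=3,interpolation=cv2.INTER_CUBIC)
im,d=shot('side','s2')
c2=cv2.resize(im[150:340,320:540,::-1],None,fx=3,fy=3,interpolation=cv2.INTER_CUBIC)
cv2.imwrite('pics/c3.png',cv2.resize(c2,(660,570)));cv2.imwrite('pics/c3t.png',c1)
o=readout.get_obs(); print(o['ee_pos'],o['tcp_rot'],o['opening'])
E
```

```text
time: 9.45
ee_pos: [0.5464, -0.1028, 0.1184]
tcp_rot: [180.0, -0.2, 169.2]
wrist_force: [-0.3, 0.7, -1.9]
opening: 0.02
grasp_force: 59.0
[ 0.54734681 -0.1029015   0.12050656] [ 1.79995535e+02 -1.92129179e-02  1.69188668e+02] 0.019967963802677235
```

View pics/c3.png

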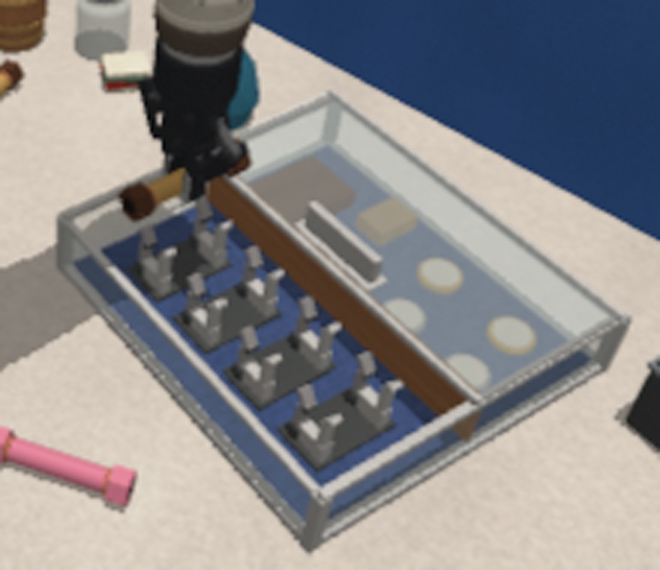

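It is held level over pair 4. I measure its ends in the showcase frame.

```bash
cat >> h.py <<'E'
_y=np.radians(-10.96); ex=np.array([np.cos(_y),np.sin(_y)]); ey=np.array([-ex[1],ex[0]]); O=np.array([460,-202])+67.8*ex-.6*ey
def ends(Yc,zc,dz=14):
    for cam in('top','side'):
        im,d=shot(cam); p=cloud(cam,d)*1000
        X=(p[...,:2]-O)@ex; Y=(p[...,:2]-O)@ey; Z=p[...,2]
        m=(abs(Y-Yc)<20)&(abs(Z-zc)<dz)&(abs(X)<85)
        print(cam,m.sum())
        for x0 in range(-80,80,10):
            k=m&(X>=x0)&(X<x0+10)
            if k.sum()>3: print(x0,k.sum(),'X',X[k].min().round(1),X[k].max().round(1),'Y',Y[k].min().round(1),Y[k].max().round(1),'Z',Z[k].min().round(1),Z[k].max().round(1))
E
python3 -c "
from h import *
ends(114,134,22)"
```

```text
top 206
-70 45 X -67.7 -60.0 Y 99.0 132.1 Z 127.8 152.7
-60 43 X -59.6 -50.1 Y 101.0 131.5 Z 135.0 155.1
-50 29 X -49.9 -40.5 Y 106.6 127.2 Z 137.2 149.2
-40 30 X -40.0 -30.0 Y 108.3 126.4 Z 134.3 150.7
-30 23 X -29.9 -20.5 Y 107.8 126.5 Z 130.6 150.4
-20 7 X -17.7 -12.6 Y 123.0 132.3 Z 124.6 140.5
40 7 X 45.9 49.3 Y 127.5 132.7 Z 125.9 142.7
50 16 X 51.7 59.6 Y 123.9 132.7 Z 134.8 153.9
60 6 X 60.4 63.5 Y 124.9 133.9 Z 135.7 151.9
side 294
-70 43 X -63.1 -60.2 Y 98.3 127.0 Z 121.6 151.7
-60 47 X -60.0 -50.0 Y 96.9 126.1 Z 119.1 155.5
-50 27 X -49.8 -40.3 Y 95.4 122.9 Z 123.6 152.8
-40 24 X -39.9 -30.6 Y 102.9 120.9 Z 133.9 149.0
-30 23 X -29.0 -21.0 Y 102.7 121.8 Z 130.4 148.9
-20 26 X -20.0 -10.1 Y 101.4 120.4 Z 135.0 149.4
-10 57 X -9.8 -1.2 Y 94.1 131.5 Z 123.5 155.6
0 13 X 0.3 8.8 Y 94.1 127.3 Z 143.3 155.0
50 16 X 51.5 59.2 Y 95.2 110.7 Z 122.3 143.1
60 16 X 61.4 69.5 Y 97.1 118.0 Z 120.9 153.3
```

```bash
python3 - <<'E'
from h import *
for cam in('top','side'):
    im,d=shot(cam); p=cloud(cam,d)*1000
    X=(p[...,:2]-O)@ex; Y=(p[...,:2]-O)@ey; Z=p[...,2]
    for yc in(-114,-38,38):
        r=[]
        for s in(-1,1):
            k=(abs(X-34*s)<8)&(abs(Y-yc)<30)&(Z>62)&(Z<85); a=Y[k]-yc
            r+=[(k.sum(),a[a<0].min().round(1),a[a<0].max().round(1),a[a<0].mean().round(1),a[a>0].min().round(1),a[a>0].max().round(1),a[a>0].mean().round(1),X[k].mean().round(1))]
        print(cam,yc,*r,sep='\n  ')
E
```

```text
top
  -114
  (np.int64(39), np.float64(-24.0), np.float64(-11.9), np.float64(-17.2), np.float64(8.3), np.float64(20.3), np.float64(15.4), np.float64(-33.3))
  (np.int64(41), np.float64(-24.3), np.float64(-11.3), np.float64(-16.7), np.float64(6.7), np.float64(19.8), np.float64(15.0), np.float64(34.6))Traceback (most recent call last):
  File "<stdin>", line 9, in <module>
    return umr_minimum(a, axis, None, out, keepdims, initial, where)
ValueError: zero-size array to reduction operation minimum which has no identity
```

```bash
python3 -m jog '[{"rotation":[0,0,0],"translation":[-1.5,-3,-15],"grip":15},{"rotation":[0,0,0],"translation":[-1.5,-3,-30],"grip":15},{"rotation":[0,0,0],"translation":[-1.5,-3,-40],"grip":15},{"rotation":[0,0,0],"translation":[-1.5,-3,-40],"grip":15},{"rotation":[0,0,0],"translation":[-1.5,-3,-40],"grip":15}]'
python3 -c "
from h import *
print((readout.get_obs()['ee_pos'][:2]*1000-O)@np.c_[ex,ey])
ends(111,95,18)"
```

```text
time: 10.2
ee_pos: [0.5458, -0.1065, 0.0799]
tcp_rot: [180.0, -0.1, 169.1]
wrist_force: [-0.5, -0.3, -1.0]
opening: 0.02
grasp_force: 59.0
[ -1.74885964 110.69155646]
top 209
-70 48 X -68.4 -60.5 Y 93.9 128.3 Z 81.3 112.6
-60 39 X -60.0 -50.2 Y 99.6 128.3 Z 90.2 113.0
-50 25 X -49.2 -40.4 Y 105.1 123.2 Z 93.2 108.8
-40 24 X -39.5 -30.9 Y 104.1 122.8 Z 96.9 111.2
-30 19 X -29.8 -21.2 Y 105.5 122.5 Z 94.7 108.6
-20 4 X -19.3 -13.0 Y 122.1 128.5 Z 83.6 104.0
40 5 X 44.7 47.5 Y 124.3 129.2 Z 96.8 102.6
50 17 X 50.3 59.3 Y 118.9 128.5 Z 89.7 109.1
60 5 X 60.6 62.6 Y 119.9 128.7 Z 93.9 108.8
70 16 X 70.8 79.2 Y 118.0 130.1 Z 77.7 90.8
side 285
-70 44 X -63.8 -60.0 Y 93.0 124.4 Z 83.0 112.6
-60 40 X -60.0 -50.0 Y 93.3 123.6 Z 80.3 112.6
-50 24 X -49.8 -40.5 Y 93.9 120.9 Z 81.5 112.2
-40 25 X -39.8 -30.1 Y 97.5 115.0 Z 92.9 108.1
-30 24 X -28.9 -20.7 Y 93.0 117.0 Z 77.2 109.2
-20 28 X -19.7 -10.0 Y 94.3 123.7 Z 88.8 108.9
-10 43 X -9.9 -1.1 Y 91.8 127.5 Z 83.9 112.1
0 10 X 0.4 9.0 Y 115.0 122.1 Z 103.0 112.2
50 12 X 50.2 59.8 Y 92.1 103.1 Z 81.0 101.1
60 17 X 60.0 69.4 Y 93.2 120.6 Z 87.1 112.0
70 8 X 70.1 79.9 Y 91.7 102.9 Z 80.0 97.9
```

```bash
python3 -m jog '[{"rotation":[0,0,0],"translation":[-0.3,-1.5,-5],"grip":15},{"rotation":[0,0,0],"translation":[-0.3,-1.5,-15],"grip":15},{"rotation":[0,0,0],"translation":[-0.3,-1.5,-22],"grip":15},{"rotation":[0,0,0],"translation":[-0.3,-1.5,-28],"grip":15},{"rotation":[0,0,0],"translation":[-0.3,-1.5,-32],"grip":15},{"rotation":[0,0,0],"translation":[-0.3,-1.5,-32],"grip":15}]' 80
python3 -m jog '[{"rotation":[0,0,0],"translation":[0,0,-4],"grip":15},{"rotation":[0,0,0],"translation":[0,0,-8],"grip":15},{"rotation":[0,0,0],"translation":[0,0,-12],"grip":15},{"rotation":[0,0,0],"translation":[0,0,-15],"grip":15},{"rotation":[0,0,0],"translation":[0,0,-17],"grip":15},{"rotation":[0,0,0],"translation":[0,0,-17],"grip":15}]'
```

```text
time: 10.9
ee_pos: [0.5476, -0.1057, 0.0502]
tcp_rot: [179.7, 0.2, 169.2]
wrist_force: [2.4, 14.5, 13.4]
opening: 0.0192
grasp_force: 80.1
time: 11.5
ee_pos: [0.5473, -0.1056, 0.032]
tcp_rot: [179.7, 0.2, 169.2]
wrist_force: [5.0, 13.6, 5.8]
opening: 0.0197
grasp_force: 79.4
```

```bash
python3 -m jog '[{"rotation":[0,0,0],"translation":[0.5,2.5,-2],"grip":15},{"rotation":[0,0,0],"translation":[0.5,2.5,-4],"grip":15},{"rotation":[0,0,0],"translation":[0.5,2.5,-4],"grip":15}]'
python3 -c "
from h import *
im,d=shot('side');cv2.imwrite('pics/c4.png',cv2.resize(im[170:330,320:500,::-1],None,fx=4,fy=3.7,interpolation=cv2.INTER_CUBIC))"
```

```text
time: 11.8
ee_pos: [0.5474, -0.1055, 0.0317]
tcp_rot: [180.0, 0.3, 169.1]
wrist_force: [-12.3, 3.3, 34.3]
opening: 0.0198
grasp_force: 83.1
```

View pics/c4.png

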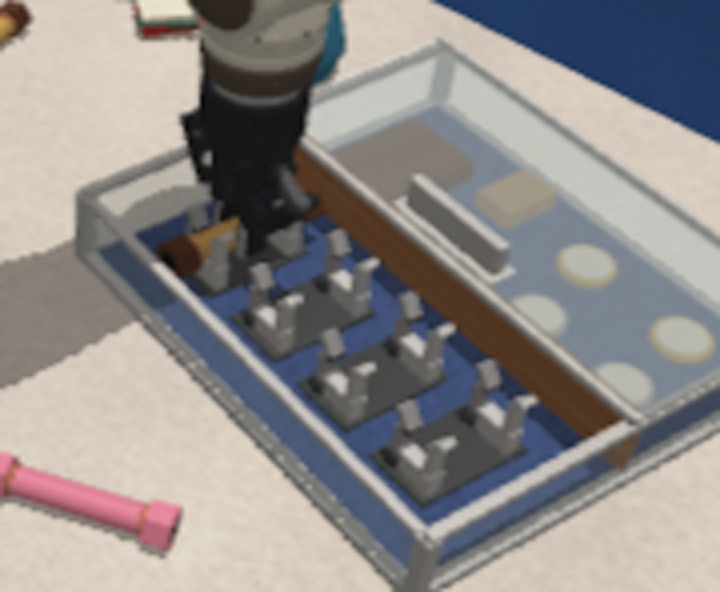

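```bash
python3 -m jog '[{"rotation":[0,0,0],"translation":[0,0,4],"grip":15},{"rotation":[0,0,0],"translation":[0,0,4],"grip":35},{"rotation":[0,0,0],"translation":[0,0,4],"grip":42},{"rotation":[0,0,0],"translation":[0,0,4],"grip":42},{"rotation":[0,0,0],"translation":[0,0,10],"grip":42},{"rotation":[0,0,0],"translation":[0,0,25],"grip":42},{"rotation":[0,0,0],"translation":[0,0,60],"grip":42},{"rotation":[0,0,0],"translation":[0,0,105],"grip":45},{"rotation":[0,0,4],"translation":[4,25,140],"grip":45},{"rotation":[0,0,8],"translation":[8,70,145],"grip":45},{"rotation":[0,0,14],"translation":[14,110,145],"grip":45},{"rotation":[0,0,14],"translation":[14,110,145],"grip":45}]'
python3 - <<'E'
from h import *
im,d=shot('top','t5')
for b in brass(im,d): print(b)
print(readout.get_obs()['ee_pos'])
cv2.imwrite('pics/c5.png',cv2.resize(im[120:230,300:500,::-1],None,fx=4,fy=4,interpolation=cv2.INTER_CUBIC))
ends(114,50,14)
E
```

```text
time: 13.05
ee_pos: [0.5609, 0.0082, 0.174]
tcp_rot: [180.0, 0.1, -176.5]
wrist_force: [-0.3, -0.8, -0.2]
opening: 0.0449
grasp_force: 0.0
(array([87., 66.], dtype=float32), array([821.5, 745.2,   2.5]), 5.5, 112.7, 2.3)
(array([267., 149.], dtype=float32), array([581.1, 225.7,  21.6]), 24.6, 88.7, 17.1)
(array([203., 154.], dtype=float32), array([563.4, 408.4,  21.4]), 24.4, 88.3, 18.1)
[0.56056436 0.00645355 0.1736204 ]
top 0
side 383
-70 35 X -64.1 -60.0 Y 95.1 127.5 Z 38.8 63.6
-60 29 X -60.0 -50.8 Y 95.4 123.4 Z 37.0 63.8
-50 26 X -49.3 -40.9 Y 95.7 120.9 Z 43.4 63.9
-40 38 X -39.7 -30.0 Y 94.7 129.8 Z 37.1 62.1
-30 31 X -29.8 -20.2 Y 94.2 123.8 Z 36.3 62.9
-20 11 X -19.4 -10.1 Y 97.0 120.1 Z 52.0 60.9
-10 21 X -9.8 -1.0 Y 101.0 115.7 Z 43.8 61.4
0 25 X 0.8 10.0 Y 99.9 119.9 Z 41.9 60.7
10 22 X 10.4 19.0 Y 101.0 118.5 Z 40.6 63.4
20 22 X 20.8 29.5 Y 100.4 118.8 Z 44.9 60.7
30 44 X 30.2 39.9 Y 94.2 128.5 Z 36.6 63.7
40 28 X 40.1 49.8 Y 94.4 123.8 Z 37.6 63.8
50 22 X 50.4 59.0 Y 95.1 123.4 Z 44.9 63.5
60 28 X 60.2 69.5 Y 95.8 119.3 Z 37.3 63.8
```

View pics/c5.png

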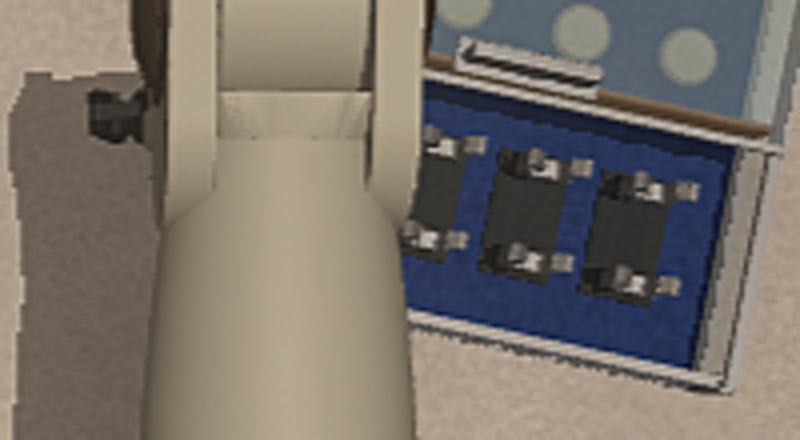

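The arm blocks this view, but the side depth shows the first one level with both ends at the right height, and K1 and K2 have not moved. On to K2.

```bash
python3 -m jog '[{"rotation":[0,0,4],"translation":[4,45,0],"grip":45},{"rotation":[0,0,8],"translation":[8,90,0],"grip":45},{"rotation":[0,0,12],"translation":[12,135,0],"grip":45},{"rotation":[0,0,14],"translation":[16,180,0],"grip":45},{"rotation":[0,0,14],"translation":[20,210,0],"grip":45},{"rotation":[0,0,14],"translation":[20,219,-20],"grip":45},{"rotation":[0,0,14],"translation":[20,219,-50],"grip":45},{"rotation":[0,0,14],"translation":[20,219,-80],"grip":45},{"rotation":[0,0,14],"translation":[20,219,-80],"grip":45},{"rotation":[0,0,14],"translation":[20,219,-80],"grip":45}]' 60
python3 -c "
from h import *
im,d=shot('side')
for b in brass(im,d,'side'): print(b)
print(readout.get_obs()['ee_pos'],readout.get_obs()['tcp_rot'])"
```

```text
time: 14.2
ee_pos: [0.5804, 0.2224, 0.093]
tcp_rot: [-180.0, -0.0, -163.0]
wrist_force: [1.3, -0.3, 0.9]
opening: 0.0449
grasp_force: 0.0
(array([84., 56.], dtype=float32), array([ 299.3, 1402.9,  207.2]), 210.2, 229.2, 17.6)
(array([273., 121.], dtype=float32), array([696.8, 597.9,  47.4]), 50.4, 224.1, 22.3)
(array([329., 148.], dtype=float32), array([707.1, 276.5,  80.4]), 83.4, 214.3, 47.9)
(array([381., 231.], dtype=float32), array([ 549.5, -109.9,   54.2]), 57.2, 91.7, 168.9)
[0.58099259 0.22282975 0.09408898] [ 1.79997218e+02  8.70693296e-02 -1.62968481e+02]
```

```bash
python3 -m jog '[{"rotation":[0,0,0],"translation":[0,1.5,-40],"grip":45},{"rotation":[0,0,0],"translation":[0,1.5,-70],"grip":45},{"rotation":[0,0,0],"translation":[0,1.5,-86],"grip":45},{"rotation":[0,0,0],"translation":[0,1.5,-93],"grip":40},{"rotation":[0,0,0],"translation":[0,1.5,-93],"grip":15},{"rotation":[0,0,0],"translation":[0,1.5,-93],"grip":15},{"rotation":[0,0,0],"translation":[0,1.5,-93],"grip":15},{"rotation":[0,0,0],"translation":[0,1.5,-93],"grip":15},{"rotation":[0,0,0],"translation":[0,1.5,-93],"grip":15}]' 80
```

```text
time: 15.15
ee_pos: [0.5812, 0.2253, 0.0011]
tcp_rot: [-180.0, 0.2, -162.9]
wrist_force: [-0.0, -0.9, 5.7]
opening: 0.0195
grasp_force: 78.7
```

```bash
python3 -m jog '[{"rotation":[0,0,0],"translation":[0,0,25],"grip":15},{"rotation":[0,0,0],"translation":[0,0,65],"grip":15},{"rotation":[0,0,0],"translation":[0,0,110],"grip":15},{"rotation":[0,0,-3],"translation":[-1,-12,145],"grip":15},{"rotation":[0,0,-6],"translation":[-5,-45,150],"grip":15},{"rotation":[0,0,-9],"translation":[-11,-90,150],"grip":15},{"rotation":[0,0,-12],"translation":[-16,-135,150],"grip":15},{"rotation":[0,0,-15],"translation":[-22,-180,150],"grip":15},{"rotation":[0,0,-18],"translation":[-28,-225,150],"grip":15},{"rotation":[0,0,-21],"translation":[-33,-270,150],"grip":15},{"rotation":[0,0,-24],"translation":[-38,-315,150],"grip":15},{"rotation":[0,0,-27],"translation":[-43,-360,150],"grip":15},{"rotation":[0,0,-28],"translation":[-47,-395,150],"grip":15},{"rotation":[0,0,-28],"translation":[-49,-405,140],"grip":15},{"rotation":[0,0,-28],"translation":[-49,-405,110],"grip":15},{"rotation":[0,0,-28],"translation":[-49,-405,90],"grip":15},{"rotation":[0,0,-28],"translation":[-49,-405,80],"grip":15},{"rotation":[0,0,-28],"translation":[-49,-405,80],"grip":15}]'
python3 -c "
from h import *
print(readout.get_obs()['ee_pos'],readout.get_obs()['tcp_rot'])
ends(37,95,18)
im,d=shot('top')
for b in brass(im,d): print(b)"
```

```text
time: 16.95
ee_pos: [0.5305, -0.1793, 0.078]
tcp_rot: [180.0, -0.1, 169.2]
wrist_force: [-0.1, 0.6, -0.3]
opening: 0.0195
grasp_force: 78.4
[ 0.53054344 -0.17925106  0.07796641] [ 1.79974132e+02 -1.36662762e-01  1.69159905e+02]
top 335
-70 53 X -69.9 -60.0 Y 20.4 54.0 Z 77.4 112.7
-60 45 X -59.9 -50.0 Y 20.8 55.2 Z 91.5 111.2
-50 29 X -49.9 -40.2 Y 28.4 48.3 Z 92.4 106.0
-40 31 X -39.4 -30.0 Y 27.6 55.1 Z 79.8 107.4
-30 23 X -29.9 -21.3 Y 19.2 49.8 Z 77.4 108.5
-20 8 X -19.4 -15.1 Y 43.6 54.1 Z 86.5 101.7
30 7 X 31.5 39.9 Y 43.8 56.8 Z 77.0 100.8
40 27 X 40.2 49.9 Y 36.8 53.9 Z 85.1 113.0
50 35 X 50.1 59.9 Y 30.6 54.6 Z 90.9 110.9
60 7 X 60.6 61.8 Y 25.7 52.7 Z 95.4 106.7
70 51 X 70.4 79.9 Y 18.9 57.0 Z 79.2 90.7
side 305
-70 63 X -65.8 -60.2 Y 19.9 54.5 Z 77.7 111.4
-60 38 X -59.8 -50.1 Y 21.0 44.1 Z 92.6 112.8
-50 24 X -49.9 -41.8 Y 19.7 44.2 Z 92.3 112.5
-40 26 X -40.0 -30.3 Y 24.3 44.5 Z 89.1 108.3
-30 29 X -29.6 -20.0 Y 23.9 42.1 Z 90.4 107.7
-20 41 X -19.6 -10.0 Y 19.1 52.3 Z 87.8 110.8
-10 38 X -10.0 -0.6 Y 18.2 53.2 Z 83.9 112.6
0 9 X 1.0 9.8 Y 39.8 47.8 Z 102.0 111.6
60 14 X 60.6 69.2 Y 17.8 44.9 Z 88.4 112.1
70 8 X 75.4 79.2 Y 17.2 27.4 Z 82.3 90.0
(array([87., 66.], dtype=float32), array([821.5, 745.2,   2.5]), 5.5, 112.7, 2.3)
(array([203., 154.], dtype=float32), array([563.4, 408.3,  21.7]), 24.7, 88.3, 18.1)
(array([382., 162.], dtype=float32), array([ 547.1, -103.8,   52.6]), 55.6, 88.1, 169.3)
```

```bash
python3 -m jog '[{"rotation":[0,0,0],"translation":[1.5,-0.8,-3],"grip":15},{"rotation":[0,0,0],"translation":[1.5,-0.8,-12],"grip":15},{"rotation":[0,0,0],"translation":[1.5,-0.8,-20],"grip":15},{"rotation":[0,0,0],"translation":[1.5,-0.8,-26],"grip":15},{"rotation":[0,0,0],"translation":[1.5,-0.8,-31],"grip":15},{"rotation":[0,0,0],"translation":[1.5,-0.8,-36],"grip":15},{"rotation":[0,0,0],"translation":[1.5,-0.8,-41],"grip":15},{"rotation":[0,0,0],"translation":[1.5,-0.8,-45],"grip":15},{"rotation":[0,0,0],"translation":[1.5,-0.8,-48],"grip":15},{"rotation":[0,0,0],"translation":[1.5,-0.8,-48],"grip":15}]'
```

```text
time: 18.1
ee_pos: [0.5332, -0.1802, 0.0319]
tcp_rot: [179.9, 0.1, 169.2]
wrist_force: [-0.1, 7.2, 8.1]
opening: 0.0193
grasp_force: 79.6
```

Reached z = 32 with a low force. I press a little more, then release.

```bash
python3 -m jog '[{"rotation":[0,0,0],"translation":[0,1,-2],"grip":15},{"rotation":[0,0,0],"translation":[0,1,-4],"grip":15},{"rotation":[0,0,0],"translation":[0,1,-4],"grip":15}]'
python3 -m jog '[{"rotation":[0,0,0],"translation":[0,0,4],"grip":15},{"rotation":[0,0,0],"translation":[0,0,4],"grip":35},{"rotation":[0,0,0],"translation":[0,0,4],"grip":42},{"rotation":[0,0,0],"translation":[0,0,4],"grip":42},{"rotation":[0,0,0],"translation":[0,0,10],"grip":42},{"rotation":[0,0,0],"translation":[0,0,25],"grip":42},{"rotation":[0,0,0],"translation":[0,0,60],"grip":42},{"rotation":[0,0,0],"translation":[0,0,105],"grip":45},{"rotation":[0,0,3],"translation":[2,25,140],"grip":45},{"rotation":[0,0,6],"translation":[4,70,145],"grip":45},{"rotation":[0,0,9],"translation":[7,115,145],"grip":45},{"rotation":[0,0,12],"translation":[10,165,145],"grip":45},{"rotation":[0,0,15],"translation":[13,215,145],"grip":45},{"rotation":[0,0,18],"translation":[15,265,145],"grip":45},{"rotation":[0,0,21],"translation":[18,315,145],"grip":45},{"rotation":[0,0,24],"translation":[21,365,145],"grip":45},{"rotation":[0,0,27],"translation":[24,415,145],"grip":45},{"rotation":[0,0,28],"translation":[24,450,145],"grip":45},{"rotation":[0,0,28],"translation":[24,450,145],"grip":45}]'
python3 - <<'E'
from h import *
im,d=shot('top')
for b in brass(im,d): print(b)
print(readout.get_obs()['ee_pos'],readout.get_obs()['tcp_rot'])
im,d=shot('side')
for b in brass(im,d,'side'): print(b)
cv2.imwrite('pics/c6.png',cv2.resize(im[170:330,320:500,::-1],None,fx=4,fy=3.7,interpolation=cv2.INTER_CUBIC))
E
```

```text
time: 18.4
ee_pos: [0.5334, -0.1802, 0.0316]
tcp_rot: [-180.0, 0.2, 169.1]
wrist_force: [-13.3, 5.2, 36.3]
opening: 0.0194
grasp_force: 82.9
time: 20.3
ee_pos: [0.5562, 0.2744, 0.1727]
tcp_rot: [180.0, 0.0, -162.6]
wrist_force: [-0.4, -0.2, -0.4]
opening: 0.0453
grasp_force: 0.0
(array([87., 66.], dtype=float32), array([821.5, 745.3,   2.3]), 5.3, 112.7, 2.3)
(array([243.,  95.], dtype=float32), array([717.3, 286.1, 104.6]), 107.6, 81.4, 32.0)
(array([383., 162.], dtype=float32), array([ 546.5, -103.7,   52.8]), 55.8, 88.1, 168.7)
(array([409., 168.], dtype=float32), array([ 532.8, -178.2,   52.7]), 55.7, 87.7, 168.7)
[0.55636332 0.27224428 0.17287361] [ 1.79998545e+02  1.16342088e-02 -1.62699792e+02]
(array([90., 54.], dtype=float32), array([ 303.9, 1410.8,  207.4]), 210.4, 199.4, 150.2)
(array([381., 231.], dtype=float32), array([ 549.8, -109.7,   53.9]), 56.9, 91.7, 168.9)
(array([397., 247.], dtype=float32), array([ 536. , -184.8,   54.4]), 57.4, 92.5, 167.8)
```

View pics/c6.png

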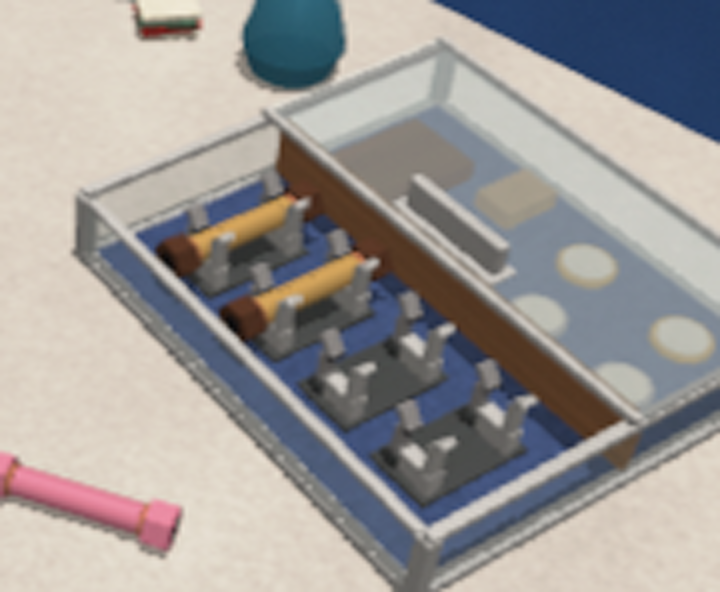

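Both are seated and level in pairs 4 and 3. Now I find K1.

```bash
python3 - <<'E'
from h import *
im,d=shot('top')
for r in spotter.mark_of('top','kaleidoscope1'): print(r['confidence'],r['uv'],ray('top',r['uv'],.015)*1000)
im2,d=shot('side')
for r in spotter.mark_of('side','kaleidoscope1'): print(r['confidence'],r['uv'],ray('side',r['uv'],.015)*1000)
cv2.imwrite('pics/c7.png',np.hstack([cv2.resize(im[60:260,60:360,::-1],(450,300)),cv2.resize(im2[80:280,180:400,::-1],(330,300))]))
E
```

```text
0.98 [381.2, 163.0] [ 548.34569019 -106.73854745   15.        ]
0.97 [411.1, 251.0] [ 295.3459739 -195.6298933   15.       ]
0.81 [406.5, 165.8] [ 541.56154531 -180.5932619    15.        ]
0.65 [234.3, 295.3] [162.27755691 309.14154065  15.        ]
0.92 [393.8, 249.5] [ 551.7136569  -163.26048711   15.        ]
0.92 [335.7, 304.8] [ 294.96755033 -185.23455116   15.        ]
0.78 [276.4, 160.5] [573.13651562 421.94545628  15.        ]
0.63 [379.9, 229.1] [584.89074977 -80.02740626  15.        ]
0.52 [194.6, 228.2] [167.37679693 315.10147103  15.        ]
```

View pics/c7.png

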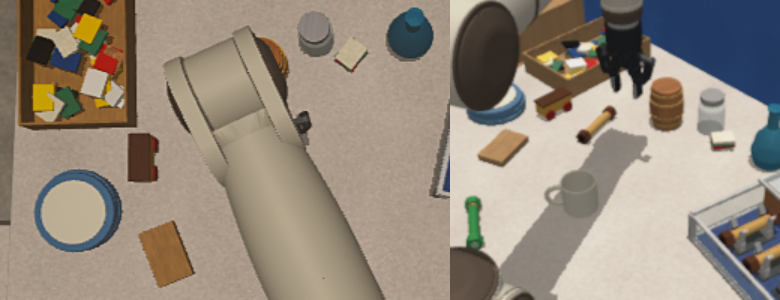

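```bash
python3 - <<'E'
from h import *
b=cv2.imread('pics/side0.png')[:,:,::-1]; im,d=shot('side')
for i in(b,im):
    h=cv2.cvtColor(np.ascontiguousarray(i[140:185,255:300]),cv2.COLOR_RGB2HSV)
    m=(h[...,0]>8)&(h[...,0]<30)&(h[...,1]>110)&(h[...,2]>80); q=np.argwhere(m); print(len(q),q.mean(0),q.min(0),q.max(0))
E
```

```text
184 [14.32608696 16.60326087] [0 0] [29 33]
187 [14.42780749 16.77005348] [0 0] [30 33]
```

K1 has not moved.

```bash
python3 -m jog '[{"rotation":[0,0,0.8],"translation":[3,45,0],"grip":45},{"rotation":[0,0,0.8],"translation":[5,90,0],"grip":45},{"rotation":[0,0,0.8],"translation":[7,125,0],"grip":45},{"rotation":[0,0,0.8],"translation":[7,135,-30],"grip":45},{"rotation":[0,0,0.8],"translation":[7,135,-65],"grip":45},{"rotation":[0,0,0.8],"translation":[7,135,-90],"grip":45},{"rotation":[0,0,0.8],"translation":[7,135,-90],"grip":45},{"rotation":[0,0,0.8],"translation":[7,135,-90],"grip":45}]'
```

```text
time: 21.45
ee_pos: [0.564, 0.4045, 0.0831]
tcp_rot: [-180.0, -0.0, -162.1]
wrist_force: [-0.2, 0.4, 0.9]
opening: 0.045
grasp_force: 0.0
```

```bash
python3 -m jog '[{"rotation":[0,0,0],"translation":[-0.5,2,-30],"grip":45},{"rotation":[0,0,0],"translation":[-0.5,2,-60],"grip":45},{"rotation":[0,0,0],"translation":[-0.5,2,-75],"grip":45},{"rotation":[0,0,0],"translation":[-0.5,2,-82],"grip":40},{"rotation":[0,0,0],"translation":[-0.5,2,-82],"grip":15},{"rotation":[0,0,0],"translation":[-0.5,2,-82],"grip":15},{"rotation":[0,0,0],"translation":[-0.5,2,-82],"grip":15},{"rotation":[0,0,0],"translation":[-0.5,2,-82],"grip":15},{"rotation":[0,0,0],"translation":[-0.5,2,-82],"grip":15}]' 80
```

```text
time: 22.35
ee_pos: [0.5639, 0.4077, 0.0018]
tcp_rot: [180.0, 0.1, -162.1]
wrist_force: [0.3, -0.8, 5.7]
opening: 0.0195
grasp_force: 78.8
```

```bash
python3 -m jog '[{"rotation":[0,0,0],"translation":[0,0,25],"grip":15},{"rotation":[0,0,0],"translation":[0,0,65],"grip":15},{"rotation":[0,0,0],"translation":[0,0,110],"grip":15},{"rotation":[0,0,-2],"translation":[-1,-12,145],"grip":15},{"rotation":[0,0,-4],"translation":[-4,-55,150],"grip":15},{"rotation":[0,0,-6],"translation":[-7,-102,150],"grip":15},{"rotation":[0,0,-8],"translation":[-10,-150,150],"grip":15},{"rotation":[0,0,-10],"translation":[-13,-198,150],"grip":15},{"rotation":[0,0,-12],"translation":[-17,-246,150],"grip":15},{"rotation":[0,0,-14],"translation":[-20,-294,150],"grip":15},{"rotation":[0,0,-16],"translation":[-23,-342,150],"grip":15},{"rotation":[0,0,-18],"translation":[-26,-390,150],"grip":15},{"rotation":[0,0,-20],"translation":[-30,-438,150],"grip":15},{"rotation":[0,0,-22],"translation":[-33,-486,150],"grip":15},{"rotation":[0,0,-24],"translation":[-36,-534,150],"grip":15},{"rotation":[0,0,-26],"translation":[-40,-582,150],"grip":15},{"rotation":[0,0,-28],"translation":[-43,-625,150],"grip":15},{"rotation":[0,0,-28.8],"translation":[-45,-655,150],"grip":15},{"rotation":[0,0,-28.8],"translation":[-45,-662.5,140],"grip":15},{"rotation":[0,0,-28.8],"translation":[-45,-662.5,110],"grip":15}]'
python3 -m jog '[{"rotation":[0,0,0],"translation":[0,0,-15],"grip":15},{"rotation":[0,0,0],"translation":[0,0,-30],"grip":15},{"rotation":[0,0,0],"translation":[0,0,-30],"grip":15},{"rotation":[0,0,0],"translation":[0,0,-30],"grip":15}]'
python3 -c "
from h import *
print(readout.get_obs()['ee_pos'],readout.get_obs()['tcp_rot'])
ends(-39,95,18)"
```

```text
time: 24.35
ee_pos: [0.5194, -0.2571, 0.1121]
tcp_rot: [-179.9, 0.3, 169.0]
wrist_force: [0.2, -0.1, -1.3]
opening: 0.0196
grasp_force: 78.6
time: 24.75
ee_pos: [0.5185, -0.2548, 0.0807]
tcp_rot: [180.0, 0.0, 169.2]
wrist_force: [0.3, 0.1, -1.1]
opening: 0.0196
grasp_force: 78.6
[ 0.51845934 -0.25479675  0.08067853] [1.79999388e+02 6.09587699e-03 1.69167622e+02]
top 392
-70 40 X -68.0 -60.0 Y -56.0 -21.6 Z 79.1 111.6
-60 39 X -59.5 -50.8 Y -55.4 -21.7 Z 94.8 112.7
-50 32 X -49.8 -40.0 Y -49.7 -22.7 Z 95.1 109.1
-40 32 X -39.7 -30.4 Y -55.3 -28.1 Z 80.2 110.7
-30 31 X -29.8 -20.1 Y -49.7 -27.6 Z 94.7 110.3
-20 18 X -19.8 -11.1 Y -45.5 -19.6 Z 86.9 108.9
20 4 X 24.6 27.8 Y -31.0 -29.0 Z 90.0 101.0
30 17 X 30.1 39.7 Y -37.7 -28.5 Z 91.7 107.4
40 33 X 40.6 49.8 Y -45.1 -23.3 Z 86.6 112.1
50 43 X 50.3 59.9 Y -56.9 -22.6 Z 90.9 112.6
60 19 X 60.2 64.3 Y -52.7 -23.0 Z 92.7 112.8
70 54 X 70.3 79.8 Y -58.5 -20.4 Z 78.0 91.4
side 315
-70 55 X -63.2 -60.1 Y -57.9 -26.1 Z 82.7 112.4
-60 40 X -59.8 -50.3 Y -57.6 -27.2 Z 81.2 112.9
-50 33 X -50.0 -40.1 Y -57.0 -30.4 Z 94.7 112.7
-40 28 X -39.9 -30.0 Y -52.1 -33.8 Z 93.3 109.5
-30 30 X -29.8 -20.2 Y -51.8 -32.3 Z 92.0 109.8
-20 27 X -19.7 -10.1 Y -53.2 -30.8 Z 93.1 110.6
-10 65 X -9.9 -0.0 Y -58.4 -19.0 Z 84.9 113.0
0 13 X 0.2 7.7 Y -40.5 -27.6 Z 103.3 110.4
40 5 X 41.5 49.1 Y -43.0 -38.6 Z 104.7 108.8
60 4 X 64.6 67.5 Y -49.9 -44.0 Z 110.9 112.8
70 6 X 70.8 78.8 Y -57.5 -37.4 Z 81.8 108.3
```

```bash
python3 -m jog '[{"rotation":[0,0,0],"translation":[-0.5,0,-5],"grip":15},{"rotation":[0,0,0],"translation":[-0.5,0,-15],"grip":15},{"rotation":[0,0,0],"translation":[-0.5,0,-23],"grip":15},{"rotation":[0,0,0],"translation":[-0.5,0,-29],"grip":15},{"rotation":[0,0,0],"translation":[-0.5,0,-34],"grip":15},{"rotation":[0,0,0],"translation":[-0.5,0,-39],"grip":15},{"rotation":[0,0,0],"translation":[-0.5,0,-44],"grip":15},{"rotation":[0,0,0],"translation":[-0.5,0,-48],"grip":15},{"rotation":[0,0,0],"translation":[-0.5,0,-50],"grip":15},{"rotation":[0,0,0],"translation":[-0.5,0,-50],"grip":15}]'
```

```text
time: 25.85
ee_pos: [0.5182, -0.2547, 0.0325]
tcp_rot: [179.9, 0.1, 169.1]
wrist_force: [-4.8, 8.4, 20.5]
opening: 0.0196
grasp_force: 81.2
```

```bash
python3 -m jog '[{"rotation":[0,0,0],"translation":[0,0.5,-2],"grip":15},{"rotation":[0,0,0],"translation":[0,0.5,-4],"grip":15},{"rotation":[0,0,0],"translation":[0,0.5,-4],"grip":15}]'
```

```text
time: 26.15
ee_pos: [0.5184, -0.2547, 0.0322]
tcp_rot: [-180.0, 0.2, 169.1]
wrist_force: [-17.8, 12.3, 48.1]
opening: 0.0195
grasp_force: 84.5
```

```bash
python3 -m jog '[{"rotation":[0,0,0],"translation":[0,0,5],"grip":15},{"rotation":[0,0,0],"translation":[0,0,5],"grip":35},{"rotation":[0,0,0],"translation":[0,0,5],"grip":42},{"rotation":[0,0,0],"translation":[0,0,5],"grip":42},{"rotation":[0,0,0],"translation":[0,0,10],"grip":42},{"rotation":[0,0,0],"translation":[0,0,25],"grip":42},{"rotation":[0,0,0],"translation":[0,0,60],"grip":42},{"rotation":[0,0,-4],"translation":[0,0,110],"grip":42},{"rotation":[0,0,-12],"translation":[10,2,150],"grip":42},{"rotation":[0,0,-20],"translation":[25,5,170],"grip":42},{"rotation":[0,0,-28],"translation":[40,8,170],"grip":42},{"rotation":[0,0,-36],"translation":[55,11,170],"grip":42},{"rotation":[0,0,-44],"translation":[70,14,170],"grip":42},{"rotation":[0,0,-52],"translation":[85,17,170],"grip":42},{"rotation":[0,0,-60],"translation":[102,20,170],"grip":42},{"rotation":[0,0,-68],"translation":[102,21,170],"grip":42},{"rotation":[0,0,-76],"translation":[102,21,170],"grip":42},{"rotation":[0,0,-84],"translation":[102,21,170],"grip":42},{"rotation":[0,0,-90.1],"translation":[102,21,170],"grip":42},{"rotation":[0,0,-90.1],"translation":[102,21,170],"grip":42}]'
python3 - <<'E'
from h import *
print(readout.get_obs()['ee_pos'],readout.get_obs()['tcp_rot'])
im,d=shot('side')
for b in brass(im,d,'side'): print(b)
p=cloud('side',d)*1000; X=(p[...,:2]-O)@ex; Y=(p[...,:2]-O)@ey; Z=p[...,2]
m=(Z>104)&(Z<122)&(abs(Y)<60)&(abs(X-90)<20); print('fin',m.sum(),X[m].min(),X[m].max(),Y[m].min(),Y[m].max())
cv2.imwrite('pics/c8.png',cv2.resize(im[170:330,320:500,::-1],None,fx=4,fy=3.7,interpolation=cv2.INTER_CUBIC))
im,d=shot('top')
for b in brass(im,d): print(b)
E
```

```text
time: 28.15
ee_pos: [0.6198, -0.2339, 0.1973]
tcp_rot: [180.0, 0.0, 78.9]
wrist_force: [-0.4, -0.2, 0.4]
opening: 0.0421
grasp_force: 0.0
[ 0.6198058  -0.23386152  0.19734957] [1.79952634e+02 1.13883663e-02 7.89301447e+01]
(array([381., 230.], dtype=float32), array([ 550.4, -110.2,   54. ]), 57.0, 90.9, 170.2)
(array([398., 246.], dtype=float32), array([ 537.6, -184.7,   54.5]), 57.5, 90.2, 168.9)
(array([415., 264.], dtype=float32), array([ 520.4, -258.3,   54.6]), 57.6, 92.2, 168.7)
fin 170 90.72739073513983 103.74348213750908 -48.36175663060279 41.23488237119794
(array([87., 66.], dtype=float32), array([821.5, 745.2,   2.5]), 5.5, 112.7, 2.3)
(array([382., 162.], dtype=float32), array([ 547.5, -103.1,   52.6]), 55.6, 87.5, 170.0)
(array([409., 168.], dtype=float32), array([ 532.8, -178.4,   52.8]), 55.8, 87.6, 169.1)
(array([435., 174.], dtype=float32), array([ 517.7, -252.6,   52.6]), 55.6, 88.7, 168.9)
```

View pics/c8.png

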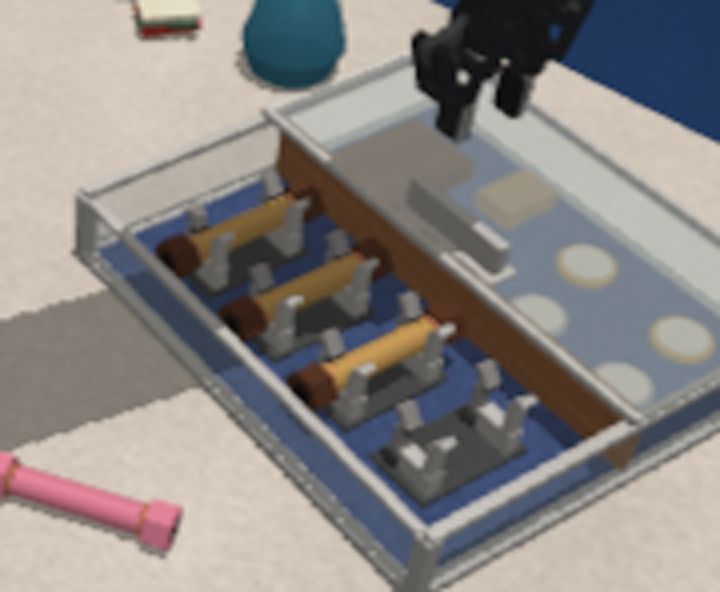

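All three lie level at the same height (axis about 46 mm). Now the cover.

```bash
python3 -m jog '[{"rotation":[0,0,0],"translation":[0,0,-40],"grip":42},{"rotation":[0,0,0],"translation":[0,0,-75],"grip":42},{"rotation":[0,0,0],"translation":[0,0,-95],"grip":38},{"rotation":[0,0,0],"translation":[0,0,-101],"grip":30},{"rotation":[0,0,0],"translation":[0,0,-101],"grip":5},{"rotation":[0,0,0],"translation":[0,0,-101],"grip":5},{"rotation":[0,0,0],"translation":[0,0,-101],"grip":5},{"rotation":[0,0,0],"translation":[0,0,-101],"grip":5},{"rotation":[0,0,0],"translation":[0,0,-101],"grip":5}]' 40
```

```text
time: 29.15
ee_pos: [0.62, -0.2339, 0.0964]
tcp_rot: [179.9, 0.0, 79.0]
wrist_force: [-2.1, -0.4, 1.9]
opening: 0.0091
grasp_force: 45.5
```

```bash
python3 -m jog '[{"rotation":[0,0,0],"translation":[-10,1.9,0],"grip":5},{"rotation":[0,0,0],"translation":[-25,4.8,0],"grip":5},{"rotation":[0,0,0],"translation":[-42,8.1,0],"grip":5},{"rotation":[0,0,0],"translation":[-60,11.6,0],"grip":5},{"rotation":[0,0,0],"translation":[-78,15.1,0],"grip":5},{"rotation":[0,0,0],"translation":[-96,18.6,0],"grip":5},{"rotation":[0,0,0],"translation":[-114,22.1,0],"grip":5},{"rotation":[0,0,0],"translation":[-130,25.2,0],"grip":5},{"rotation":[0,0,0],"translation":[-144,27.9,0],"grip":5},{"rotation":[0,0,0],"translation":[-154,29.8,0],"grip":5},{"rotation":[0,0,0],"translation":[-160,31,0],"grip":5},{"rotation":[0,0,0],"translation":[-163,31.6,0],"grip":5},{"rotation":[0,0,0],"translation":[-165,32,0],"grip":5},{"rotation":[0,0,0],"translation":[-165,32,0],"grip":5},{"rotation":[0,0,0],"translation":[-165,32,0],"grip":5}]'
```

```text
time: 30.65
ee_pos: [0.4581, -0.202, 0.0964]
tcp_rot: [179.6, -0.1, 79.1]
wrist_force: [17.0, 2.4, -5.4]
opening: 0.0088
grasp_force: 44.5
```

Travel was 165.0 mm, with contact on the front stop. Release and withdraw.

```bash
python3 -m jog '[{"rotation":[0,0,0],"translation":[2,-0.4,0],"grip":5},{"rotation":[0,0,0],"translation":[2.5,-0.5,0],"grip":30},{"rotation":[0,0,0],"translation":[2.5,-0.5,0],"grip":42},{"rotation":[0,0,0],"translation":[2.5,-0.5,0],"grip":42},{"rotation":[0,0,0],"translation":[2.5,-0.5,20],"grip":42},{"rotation":[0,0,0],"translation":[2.5,-0.5,60],"grip":42},{"rotation":[0,0,0],"translation":[2.5,-0.5,105],"grip":42},{"rotation":[0,0,0],"translation":[0,20,140],"grip":42},{"rotation":[0,0,0],"translation":[-10,60,140],"grip":42},{"rotation":[0,0,0],"translation":[-20,105,140],"grip":42},{"rotation":[0,0,0],"translation":[-30,150,140],"grip":42},{"rotation":[0,0,0],"translation":[-40,195,140],"grip":42},{"rotation":[0,0,0],"translation":[-50,240,140],"grip":42},{"rotation":[0,0,0],"translation":[-60,285,140],"grip":42},{"rotation":[0,0,0],"translation":[-60,285,140],"grip":42},{"rotation":[0,0,0],"translation":[-60,285,140],"grip":42}]'
python3 - <<'E'
from h import *
im,d=shot('top'); p=cloud('top',d)*1000; X=(p[...,:2]-O)@ex; Y=(p[...,:2]-O)@ey; Z=p[...,2]
m=(Z>104)&(Z<125)&(abs(Y)<60)&(abs(X)<120); print('fin',X[m].mean(),X[m].min(),X[m].max())
c1=im[:,60:530,::-1]; im,d=shot('side')
cv2.imwrite('pics/c9.png',np.vstack([cv2.resize(c1[:240],(600,306)),cv2.resize(im[150:330,250:550,::-1],(600,290))]))
E
```

```text
time: 32.25
ee_pos: [0.3945, 0.0839, 0.2354]
tcp_rot: [180.0, 0.0, 79.2]
wrist_force: [0.3, 0.1, -0.6]
opening: 0.0421
grasp_force: 0.0
fin -73.08003158036108 -78.0089543222692 -67.54607541281428
```

View pics/c9.png

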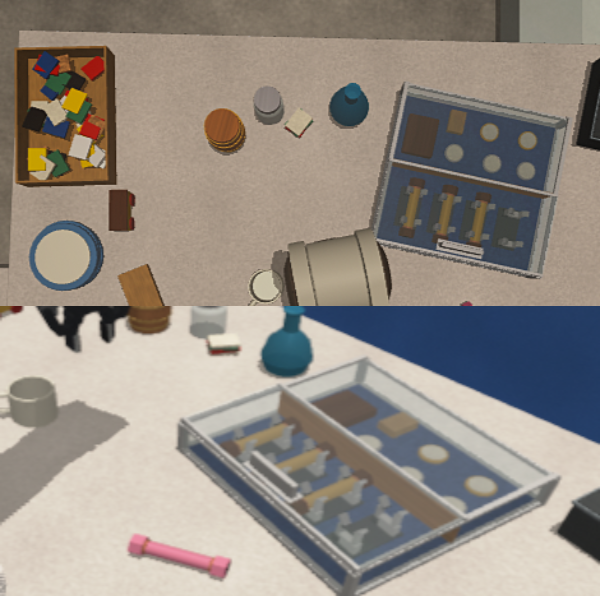

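The cover is shut (fin at x = -73). All three are in their clips, and the bystanders stand where they were.

```bash
python3 -c "
from workcell import bot
print(bot.job_done())"
```

```text
the job is handed in; nothing more can be done
None
```

The job is handed in: the three brass kaleidoscopes on the table are clipped level in pairs 2, 3 and 4, the cover is shut on its front stop, and the other goods were left where they stood.

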